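# Present a pitted tile over the glaze basin for pouring

## Task

Get the tall tile with the pitted face ready for a colleague across the table to pour glaze over it: first lay the loose wooden slat gently across the basin, centred and resting on both long rims, parallel to the slat already there with a gap of about 5 cm between the two, and let go of it. Then take the tall tile out of the rack and hold it in the air over the middle of the basin, square to the basin, its pitted face towards the colleague and leaning back 30 degrees from upright so that this face looks somewhat upwards, its lower edge level and about 8 cm above the slats. Finish while still holding the tile there, do not let it touch the basin or the slats, and leave the two small tiles, the slat already on the basin and the jug where they are.

Things in the scene. Friction and masses are not known exactly. Their poses are not given: they have to be found in the camera images.
- basin: grey plastic glaze catch basin, open on top, empty, fixed; 220 mm (its x) by 280 mm (its y) outside, 90 mm high, with a flat lip 12 mm wide all round at the top (walls 5 mm). Origin: centre of its underside, on the table; x points away from the robot (turned up to 0.2 rad), z up. The slats lie along its x, across the two long rims (the near and far ones)
- slat: loose pine slat lying on the table to the robot's right of the basin, 280 mm long (its x), 28 mm wide (its y), 20 mm thick, 60 to 100 g. Origin: centre of its underside; z up
- laid_slat: pine slat equal to the loose one, already lying across the basin along the basin's x; 280 x 28 x 20 mm, loose. Origin: centre of its underside, 90 mm above the table; x along its length, z up. It lies anywhere from 60 mm right to 60 mm left of the basin's middle; the loose slat may go on whichever side has room
- rack: wooden tile rack, fixed, 200 mm (its x) by 120 mm (its y): two rails whose tops are 20 mm above the table and upright dowel pairs 40 mm tall forming three slots 60 mm apart along its x; each tile stands upright between its dowels with its faces looking along the rack's x, 2 mm play on either side. Origin: centre of its underside; x points away from the robot (turned up to 0.35 rad)
- tile: tall bisque clay tile, 120 mm high (its z), 90 mm wide (its y), 10 mm thick (its x), 0.15 to 0.24 kg, standing on edge in one of the rack's three slots. Origin: centre of its lower edge face; z points up to its top edge; x is the outward direction of the pitted face (away from the robot in the rack). The pitted field covers the lower 85 mm; the top 35 mm is a bare band to grip by
- tile_mid (a point): centre of the tall tile (60 mm above its lower edge)
- tile_top (a point): centre of the tall tile's top edge (120 mm above its lower edge)
- small_tile_a: plain bisque tile, 85 mm high, 70 mm wide, 10 mm thick, loose in another slot of the rack. Origin: centre of its lower edge face
- small_tile_b: plain bisque tile like the other small one, in the third slot. Origin: centre of its lower edge face
- jug: white plastic jug, loose, 112 mm across at the rim, 150 mm high, with a handle on its +x side (95 mm from its axis) and a small spout oppopoint. Origin: centre of its underside
There are look-alikes about, which are no part of the job. There is more than one size of the rack; the job needs the larger. Leave any purple look-alike of the tile alone.

How it is judged:
By the outcome, as a careful person would: the job done as asked, in the order asked, and still so for the second after the job is handed in, while the arm keeps its last pose, push and grip.
It also fails if it takes over 54 s, if anything falls off the work surface, if the arm or the gripper's body presses on something with over 40 N, if the wrist force passes 120 N, or if a joint passes its speed limit or range.

## Robot

A 6-joint arm with a two-finger parallel gripper is mounted at the origin on the work surface. World frame = base frame: x ahead of the robot, y to its left, z up, the work surface at z = 0. Lengths are in mm, angles in rad, forces in N, time in s.
With the tool pointing down it reaches from about 300 to 1000 mm from the base axis. Payload 5.1 kg.
Tool frame: the origin (TCP) lies at the very end of the fingers, on their centre line; the grasp point (between the pads) lies env.hold_point_z behind it (env.hold_point_z is the distance from the TCP to the grasp point, in mm); z points along the fingers, y is the line along which they close (so a half turn about z gives the same grasp; the last joint's range is limited). The gripper opens to 95 mm and grips with 3 to 60 N. Pads are 20 mm wide; open, the fingers measure 119 mm over their backs; the gripper's body (75 mm by 180 mm) begins 59 mm behind the grasp point.
Start: joints at [-1.286, 0.124, 1.65, -0, 1.367, -0.083], TCP at [233.684, -606.528, 214.656] pointing down, gripper open.
Joint ranges: [-2.61, 2.61], [-1.02, 2.33], [0.03, 2.71], [-1.35, 4.49], [0.32, 2.68], [-2.91, 2.91]. Speed limits (rad/s): [2.57, 2.57, 3.14, 3.14, 3.14, 3.14].

## Interface

Orientations are given as [roll, pitch, yaw] about the fixed x, y, z axes, in that order (R = Rz(yaw) Ry(pitch) Rx(roll)).
In Python, from rig import env gives the robot as it stands. The module is installed in compiled form; this text tells all that it offers.
- The arm moves only by the shell command python3 -m creep 'ROWS' [OPENING] [FORCE]. ROWS is a JSON object whose one key "steps" holds a list that holds one entry, the list of rows, each a list of 4 numbers: the shift along the tool's x, y, z in mm, then the turn about the tool's z in degrees. In form: {"steps": [[[x, y, z, spin], ...]]}. A call has 1 to 12 rows; each row shifts and turns the commanded pose from where the row before left it, along the tool's axes as they then stand; what a row does not reach is not made up. A row lasts 1/12 s, in which the tool goes at most 41.7 mm and 7.16 degrees, less where a joint would pass 70% of its speed; a pose out of reach is approached as far as the arm can. A call is refused whole if a number of a shift passes 41.7 or a number of a turn 7.16, either way. A call with a gripper value outside its range is refused whole. OPENING is the opening, from 0 (shut) to 1 (fully open), set as the call begins (- or left out, the last holds). The fingers move at their own pace and stop on an object; FORCE is the grip in N (left out, the last holds). Time passes only in rows, so rows that do not move let the fingers close. It gives the time, the measured TCP pose, the force, the opening and the grip force at its end, in the units of the state.
- env.read_state(): the state, without advancing time (a new reading comes with each control period).
- env.grab_frame(name): name is "scene" or "side" or "wrist"; returns the picture (400x640x3 uint8, red, green, blue); there is no depth.
- env.camera_info(name): a dict with "fovy" (degrees; the focal length in pixels is half the picture's height over the tangent of half this angle, whatever the lens; pixels are square), "cx", "cy" (the principal point, pixels), "cam_to_world" (4x4, takes a point from camera to world coordinates). Camera axes: x right, y up, looking along -z (the intrinsics and any distortion apply to the point x, -y, -z); pixel columns grow to the right and rows downward; lengths in mm; the calibration is good to about 2 mm. A picture is of the moment at which its call begins: read the wrist's pose just before it. camera_info takes no time and is no camera call; for the wrist camera it gives the pose at the moment of the call.
- env.finish_job(): hands the job in; it is judged then, once.
Trained networks look in the newest picture that a camera, given by its name, has taken for a name from the list of things; names that differ only in an ending like _2 or _b are one class to them, and where a whole thing is asked for, a point or a joint stands for the part that bears it (a point fixed in the world has none). Each returns a list of dicts, best first, with "p" (0 to 1); they miss things now and then, are a little off and sometimes report something else, mostly with a low value. They report only what shows in the picture. A call takes as long as a camera call. They do not tell look-alikes from the thing itself.
- env.find_in(camera, target): "location" ([x, y, z] in mm, in the coordinates of the camera as it stood for that picture, good to about 4 mm: the middle of the surface that is visible of it).
The state is a dict: "clock": time; "qpos": joint angles; "joint_velocities": joint speeds; "tau": joint torques, N m; "eef_pos": TCP position; "eef_rot": TCP orientation; "contact_force": force on the tool from outside, world axes, zero at the start; "wrist_torque": the same for the moment, N m; "width": finger opening in mm; "gripper_force": force on a finger pad.
Only numpy, scipy, OpenCV 4.12 (cv2) and the standard library are available. Lean on these libraries where they do the work, as an engineer would, in place of code of your own. Each camera call takes 0.05 s, during which the arm holds its last target. There are 200 camera calls.

## Working session

There is one attempt and no reset: what is moved stays moved. The work goes in short steps, Python scripts to look and compute and a shell command to move; the robot and the scene stay as the last step left them, time stands still between calls to the robot, and variables do not carry over. Pictures are saved under pics/ and viewed, at most 10 in all, crops included, and the job is handed in when it is done.

```bash
mkdir -p pics
cat > h.py <<'E'
import numpy as np, cv2
from rig import env
from scipy.spatial.transform import Rotation as R
def grab(n,f=None):
    info=env.camera_info(n); im=env.grab_frame(n)
    if f: cv2.imwrite('pics/'+f,cv2.cvtColor(im,cv2.COLOR_RGB2BGR))
    return im,info
def find(n,t,info):
    T=np.array(info['cam_to_world'],float); o=[]
    for d in env.find_in(n,t):
        p=np.array(d['location'],float); w=T[:3,:3]@p+T[:3,3]; o.append((round(d['p'],2),w.round(0),np.round(proj(w,info),0)))
    return o
def proj(w,i):
    T=np.array(i['cam_to_world'],float); c=T[:3,:3].T@(np.array(w,float)-T[:3,3]); f=200/np.tan(np.radians(i['fovy'])/2)
    return np.array([i['cx']+f*c[0]/-c[2], i['cy']-f*c[1]/-c[2]])
def ray(px,i):
    T=np.array(i['cam_to_world'],float); f=200/np.tan(np.radians(i['fovy'])/2)
    d=T[:3,:3]@np.array([(px[0]-i['cx'])/f,-(px[1]-i['cy'])/f,-1]); return T[:3,3],d/np.linalg.norm(d)
def onz(px,i,z):
    o,d=ray(px,i); return (o+d*(z-o[2])/d[2]).round(1)
E
python3 - <<'E'
from h import *
for n in ['scene','side','wrist']:
    im,i=grab(n,n+'0.png'); print(n,{k:(np.round(v,3).tolist()) for k,v in i.items() if k!='name'})
    for t in ['basin','slat','laid_slat','rack','tile','tile_mid','tile_top','small_tile_a','jug']: print(t,find(n,t,i))
print(env.read_state(),env.hold_point_z)
E
```

```text
scene {'fovy': 48.536, 'cx': 322.287, 'cy': 199.214, 'cam_to_world': [[0.886, -0.309, 0.346, 963.792], [0.464, 0.579, -0.67, -789.584], [0.007, 0.754, 0.657, 935.107], [0.0, 0.0, 0.0, 1.0]]}
basin [(0.83, array([583.,   4.,  32.]), array([331., 236.]))]
slat [(0.67, array([583.,   3.,  34.]), array([331., 235.])), (0.64, array([ 466., -378.,   18.]), array([214., 325.])), (0.17, array([562., 269.,  72.]), array([363., 172.]))]
laid_slat [(0.85, array([591., -33., 108.]), array([328., 226.]))]
rack [(0.94, array([498., 437.,  11.]), array([364., 155.])), (0.9, array([510., 258.,  17.]), array([346., 183.])), (0.16, array([445., 275.,  92.]), array([331., 156.]))]
tile [(0.81, array([437., 272.,  90.]), array([328., 156.])), (0.79, array([309., 303.,  64.]), array([299., 148.]))]
tile_mid [(0.82, array([308., 305.,  64.]), array([299., 147.])), (0.73, array([436., 273.,  89.]), array([328., 156.]))]
tile_top [(0.83, array([310., 302.,  61.]), array([299., 148.])), (0.62, array([443., 276.,  94.]), array([331., 155.])), (0.3, array([594., -34., 105.]), array([329., 227.]))]
small_tile_a
[... 1675 characters left out ...]
 []
{'clock': 1.5, 'qpos': array([-1.28559838e+00,  1.23801255e-01,  1.65032303e+00,  8.18637051e-06,
        1.36749029e+00, -8.26074165e-02]), 'joint_velocities': array([ 0.001404  ,  0.00046045, -0.00024244,  0.00224783, -0.00111463,
       -0.00042879]), 'tau': array([ 3.80461297e-04, -4.17573273e+01, -3.60215127e+01,  7.75207439e-02,
        4.29455261e-02, -1.74840682e-05]), 'eef_pos': array([ 233.68459026, -606.51985006,  214.64176542]), 'eef_rot': array([-3.14157146e+00, -9.79971955e-06,  3.67803710e-01]), 'contact_force': array([ 1.08213248, -0.2827608 ,  0.00876262]), 'wrist_torque': array([0.00755198, 0.03391729, 0.02011917]), 'gripper_force': 0.0, 'width': 94.98524040683375} 18.8
```

View pics/scene0.png

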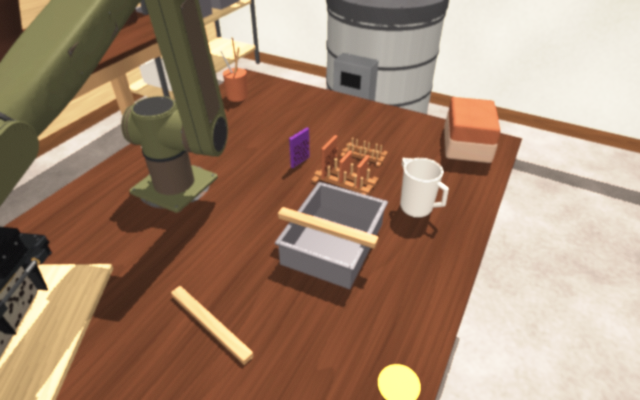

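View pics/side0.png

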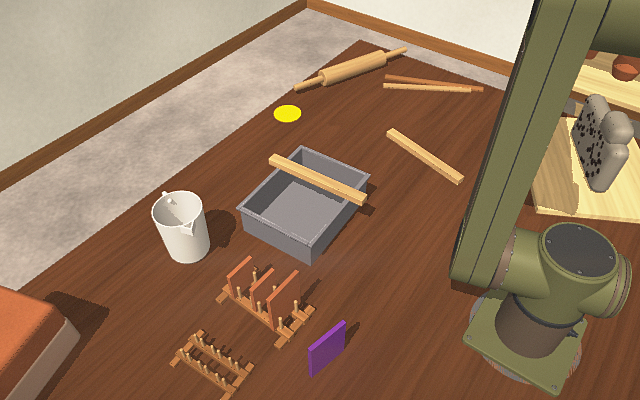

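The side view shows the larger rack at (265,300) with three tiles. The tall one is at about (284,298), the slot nearest the robot. Candidates for the tall tile are:
- orange tall tile, side (284,298), scene (330,155)
- purple look-alike, side (328,347)
- two shorter small tiles, side (263,288) and (241,272)

Rack candidates are the larger one at (265,305) and the smaller empty one at (213,365). For the loose slat, the candidates are the pine slat, side (425,156), and the thin sticks, side (432,86). I choose the orange tall tile, the larger rack and the thick slat, and check them in a close crop.

```bash
cat > m.py <<'E'
from h import *
I={n:env.camera_info(n) for n in ['scene','side']}
M={n:cv2.imread(f'pics/{n}0.png') for n in I}
E
python3 - <<'E'
from m import *
def crop(n,x,y,w,h,s): return cv2.resize(M[n][y:y+h,x:x+w],None,fx=s,fy=s,interpolation=cv2.INTER_CUBIC)
a=crop('side',200,240,160,150,5)[:600]; 
a=crop('side',205,245,133,100,6); cv2.imwrite('pics/rack_side.png',a)
b=np.vstack([crop('side',230,135,160,75*2,3),]); c=crop('scene',265,175,130,112,3)
H=max(b.shape[0],c.shape[0]); W=b.shape[1]+c.shape[1]; o=np.zeros((H,W,3),np.uint8); o[:b.shape[0],:b.shape[1]]=b; o[:c.shape[0],b.shape[1]:]=c
o=o[:,:800]; cv2.imwrite('pics/basin2.png',o); print(b.shape,c.shape)
# slats
for n,seeds in dict(scene=[(212,325),(328,228)],side=[(425,156),(319,180)]).items():
  hsv=cv2.cvtColor(M[n],cv2.COLOR_BGR2HSV)
  for s,z in zip(seeds,[20,110]):
    print(n,s,hsv[s[1],s[0]])
    m=((hsv[...,0]>10)&(hsv[...,0]<30)&(hsv[...,2]>(205 if n=='side' else 205))&(hsv[...,1]>50)).astype(np.uint8)
    _,l=cv2.connectedComponents(m,connectivity=4); k=l[s[1],s[0]]
    c=max(cv2.findContours((l==k).astype(np.uint8),0,1)[0],key=len)[:,0]
    w=np.array([onz(p,I[n],z)[:2] for p in c],np.float32); print(k,len(c),c.min(0),c.max(0),cv2.minAreaRect(w))
E
```

```text
(450, 480, 3) (336, 390, 3)
scene (212, 325) [ 22  91 252]
262 164 [172 286] [252 360] ((447.8525695800781, -372.79730224609375), (29.973859786987305, 281.56927490234375), 76.04380798339844)
scene (328, 228) [ 20 101 248]
251 205 [278 207] [377 243] ((585.4832763671875, -32.389305114746094), (280.9906311035156, 33.71400833129883), 3.8803999423980713)
side (425, 156) [ 20 119 242]
186 165 [387 128] [463 180] ((444.4598693847656, -364.43572998046875), (42.74411392211914, 278.44720458984375), 75.89041900634766)
side (319, 180) [ 19 120 241]
191 207 [269 154] [366 205] ((577.2374877929688, -24.06945037841797), (283.2126159667969, 40.49673080444336), 3.7108919620513916)
```

View pics/rack_side.png

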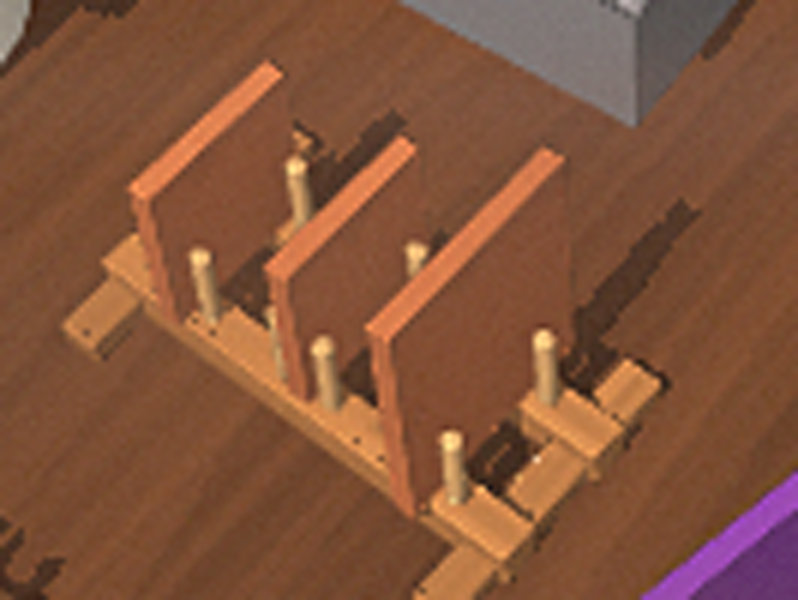

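View pics/basin2.png

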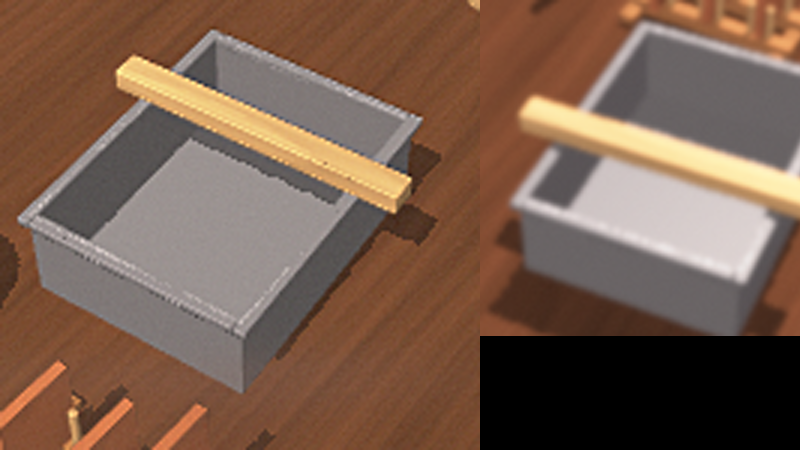

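The crops show the tall tile (orange, largest, robot-side slot) with top-edge ends at crop (378,332) and (555,155). The two small tiles stand behind it. The purple one stands apart. The basin rim corners and the laid slat are clear.

Run:
```python
from m import *
S=I['side'];C=I['scene']
f=lambda n,L,z,o,s:[onz((o[0]+x/s,o[1]+y/s),I[n],z)[:2] for x,y in L]
b=np.array(f('side',[(20,218),(212,33),(421,121),(240,330)],90,(230,135),3));print('basin side',b,b.mean(0),[np.linalg.norm(b[i]-b[i-1]) for i in range(4)],[np.degrees(np.arctan2(*(b[i]-b[i-1])[::-1])) for i in range(4)])
print('scene',np.array(f('scene',[(165,27),(35,204),(260,277)],90,(265,175),3)))
t=np.array(f('side',[(368,325),(390,340),(565,158),(545,150)],140,(205,245),6));print('tile',t,t.mean(0),[np.linalg.norm(t[i]-t[i-1]) for i in range(4)],[np.degrees(np.arctan2(*(t[i]-t[i-1])[::-1])) for i in range(4)])
print([proj((x,y,140),C) for x,y in t])
```

```text
basin side [[ 679.8  155.1]
 [ 695.9 -116.6]
 [ 481.  -132.1]
 [ 469.2  140.5]] [581.475  11.725] [np.float64(211.1054712696949), np.float64(272.1765970835847), np.float64(215.4582558176873), np.float64(272.8552729928451)] [np.float64(3.965727034944503), np.float64(-86.60881624014858), np.float64(-175.87459580636917), np.float64(92.47860747265834)]
scene [[ 479.9  131.8]
 [ 494.3 -136.7]
 [ 701.2 -119.6]]
tile [[433.5 326.3]
 [424.2 326.4]
 [422.4 237.7]
 [429.8 239.1]] [427.475 282.375] [np.float64(87.27846240625463), np.float64(9.300537618869148), np.float64(88.7182619306758), np.float64(7.531268153505127)] [np.float64(87.57032917284376), np.float64(179.38394009160098), np.float64(-91.16255072837423), np.float64(10.71312302279103)]
[array([335.29495715, 134.91480671]), array([332.7711604 , 134.16599435]), array([319.64326307, 147.55491406]), array([321.92911726, 147.96462854])]
```

```bash
python3 -m creep '{"steps": [[[35,-18,0,0],[35,-18,0,0],[35,-18,0,0],[35,-18,0,0],[35,-18,0,0],[35,-18,0,0],[35,-18,0,0],[37,-18,0,0]]]}' 1 20
python3 -m creep '{"steps": [[[0,0,0,7],[0,0,0,7],[0,0,0,7],[0,0,0,7],[0,0,0,7],[0,0,0,0]]]}'
cat > sl.py <<'E'
from h import *
import sys
def slat(z,f,n='wrist'):
    im,i=grab(n,f); s=env.read_state(); hsv=cv2.cvtColor(im,cv2.COLOR_RGB2HSV)
    m=((hsv[...,0]>10)&(hsv[...,0]<30)&(hsv[...,2]>190)&(hsv[...,1]>50)).astype(np.uint8)
    c=max(cv2.findContours(m,0,1)[0],key=cv2.contourArea)[:,0]; print('px',c.min(0),c.max(0))
    w=np.array([onz(p,i,z)[:2] for p in c],np.float32); print(z,cv2.minAreaRect(w)); return s
E
python3 - <<'E'
from sl import *
s=slat(20,'w1.png');print(s['eef_pos'],s['eef_rot'],s['clock'],env.camera_info('wrist')['cam_to_world'])
E
```

```text
clock: 2.17
eef_pos: [445.9, -369.3, 215.0]
eef_rot: [3.141, -0.0, 0.367]
contact_force: [0.6, -0.7, 0.5]
width: 94.9
gripper_force: 0.0
clock: 2.67
eef_pos: [445.1, -370.7, 214.7]
eef_rot: [3.142, -0.0, -0.245]
contact_force: [0.5, 0.5, 0.4]
width: 95.2
gripper_force: 0.0
px [305  59] [330 285]
20 ((444.1411437988281, -370.3652038574219), (29.74549674987793, 280.882080078125), 76.053955078125)
[ 445.05369731 -370.71294879  214.69099759] [ 3.14158723e+00  1.61696421e-06 -2.40463320e-01] 2.7167 [[-2.37021094e-01  9.33275203e-01  2.69848840e-01  5.20760222e+02]
 [-9.71504422e-01 -2.27808180e-01 -6.54415117e-02 -3.88105644e+02]
 [ 3.98832898e-04 -2.77670360e-01  9.60676331e-01  3.85178773e+02]
 [ 0.00000000e+00  0.00000000e+00  0.00000000e+00  1.00000000e+00]]
```

View pics/w1.png

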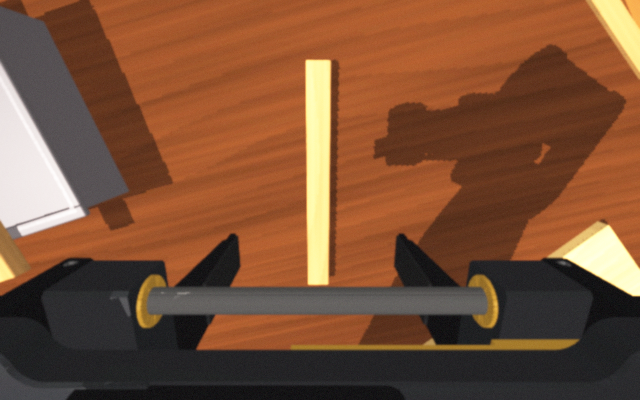

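The wrist view shows the slat centred at column 318, rows 59–285. Its footprint comes out at 281 x 30 mm at z=20, so the height agrees. The basin comes next, before I lift the slat.

```bash
python3 -m creep '{"steps": [[[0,-40,-8,0],[0,-40,-8,0],[0,-40,-8,0],[0,-40,-8,0],[0,-40,-8,0],[0,-40,-8,0],[0,-40,-8,0],[0,-40,-8,0],[0,-40,-8,0],[0,-40,-8,0],[0,-40,-5,0],[0,-40,0,0]]]}'
python3 -m creep '{"steps": [[[0,0,0,0],[0,0,0,0]]]}'
python3 - <<'E'
from h import *
im,i=grab('wrist','w2.png'); np.save('w2.npy',i['cam_to_world']); print(env.read_state()['eef_pos'])
for t in ['tile','tile_top','small_tile_a','laid_slat','basin','rack']: print(t,find('wrist',t,i))
E
```

```text
clock: 3.72
eef_pos: [561.3, 97.2, 301.7]
eef_rot: [-3.141, -0.003, -0.24]
contact_force: [0.0, -0.1, 0.8]
width: 95.1
gripper_force: 0.0
clock: 3.88
eef_pos: [560.6, 97.0, 299.5]
eef_rot: [3.141, 0.0, -0.237]
contact_force: [-0.3, -0.4, 0.1]
width: 94.9
gripper_force: 0.0
[560.47756104  95.67445696 299.45185263]
tile [(0.67, array([309., 309.,  31.]), array([232., 340.])), (0.59, array([436., 248.,  64.]), array([239., 280.]))]
tile_top [(0.98, array([307., 304.,  29.]), array([236., 340.])), (0.55, array([439., 247.,  62.]), array([239., 277.]))]
small_tile_a [(0.85, array([499., 290.,  86.]), array([193., 254.])), (0.65, array([558., 279.,  86.]), array([185., 213.]))]
laid_slat [(0.93, array([606., -31., 110.]), array([417., 121.]))]
basin [(0.56, array([588.,  12.,   5.]), array([368., 139.]))]
rack [(0.86, array([533., 446.,  15.]), array([111., 237.])), (0.59, array([561., 262.,  18.]), array([213., 195.]))]
```

View pics/w2.png

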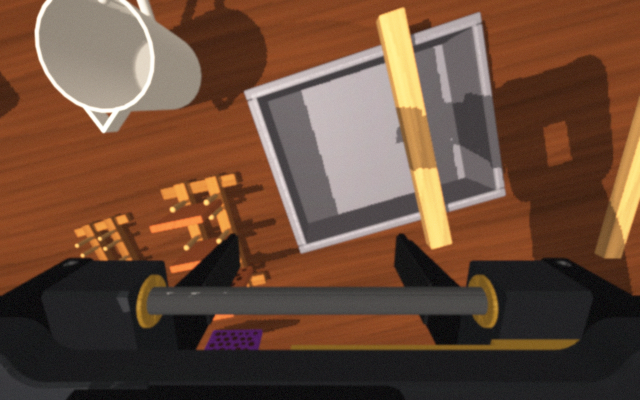

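The whole basin shows, with rim corners near (247,93), (480,14), (505,194) and (302,251). The laid slat runs from (393,12) to (438,245). The jug is at (100,60).

Run:
```python
from h import *
i=env.camera_info('wrist'); i['cam_to_world']=np.load('w2.npy')
im=cv2.imread('pics/w2.png'); g=cv2.cvtColor(im,cv2.COLOR_BGR2GRAY)
hsv=cv2.cvtColor(im,cv2.COLOR_BGR2HSV)
b=np.array([onz(p,i,90)[:2] for p in [(247,93),(480,14),(505,194),(302,251)]]); print(b,b.mean(0),[np.linalg.norm(b[k]-b[k-1]) for k in range(4)],[np.degrees(np.arctan2(*(b[k]-b[k-1])[::-1])) for k in range(4)])
m=((hsv[...,0]>10)&(hsv[...,0]<30)&(hsv[...,2]>215)&(hsv[...,1]>50)).astype(np.uint8); _,l=cv2.connectedComponents(m); m=(l==l[120,413]).astype(np.uint8)
c=max(cv2.findContours(m,0,1)[0],key=cv2.contourArea)[:,0]; r=cv2.minAreaRect(np.array([onz(p,i,110)[:2] for p in c],np.float32)); print(c.min(0),c.max(0),r)
# non-brown grey mask for basin outer edge
gm=((hsv[...,1]<70)&(hsv[...,2]>60)).astype(np.uint8); gm[260:]=0; gm=gm|m; gm=cv2.morphologyEx(gm,cv2.MORPH_OPEN,np.ones((3,3)));_,l=cv2.connectedComponents(gm);k=l[130,350]
c=max(cv2.findContours((l==k).astype(np.uint8),0,1)[0],key=cv2.contourArea)[:,0];print(c.min(0),c.max(0));
c=np.array([p for p in c if not m[max(0,p[1]-4):p[1]+5,max(0,p[0]-4):p[0]+5].any()])
print(cv2.minAreaRect(np.array([onz(p,i,90)[:2] for p in c],np.float32)))
```

```text
[[ 682.2  153.4]
 [ 700.8 -121.3]
 [ 486.7 -134.8]
 [ 470.2  140.4]] [584.975   9.425] [np.float64(212.39821091525235), np.float64(275.32898503426765), np.float64(214.5251966553113), np.float64(275.6941965294156)] [np.float64(3.5090265886165675), np.float64(-86.12640213817386), np.float64(-176.39201142186838), np.float64(93.43114095532599)]
[0 0] [639 399] ((491.98291015625, 109.465576171875), (971.1973876953125, 528.4020385742188), 76.46070861816406)
[0 0] [639 399]Traceback (most recent call last):
  File "<stdin>", line 12, in <module>
cv2.error: OpenCV(4.12.0) /io/opencv/modules/imgproc/src/convhull.cpp:143: error: (-215:Assertion failed) total >= 0 && (depth == CV_32F || depth == CV_32S) in function 'convexHull'
```

Run:
```python
from h import *
i=env.camera_info('wrist'); i['cam_to_world']=np.load('w2.npy')
hsv=cv2.cvtColor(cv2.imread('pics/w2.png'),cv2.COLOR_BGR2HSV); print(hsv[120,405:435:5].tolist())
m=((hsv[...,0]>10)&(hsv[...,0]<32)&(hsv[...,2]>170)&(hsv[...,1]>60)).astype(np.uint8); m[255:]=0;m[:,:370]=0;m[:,460:]=0
c=max(cv2.findContours(m,0,1)[0],key=cv2.contourArea)[:,0]; r=cv2.minAreaRect(np.array([onz(p,i,110)[:2] for p in c],np.float32)); print(c.min(0),c.max(0),r)
for e in [(395,11),(438,246)]: print(onz(e,i,110))
```

```text
[[16, 153, 197], [17, 156, 206], [16, 151, 202], [16, 156, 188], [16, 160, 186], [176, 16, 109]]
[376   7] [452 249] ((582.3041381835938, -27.748123168945312), (280.8946838378906, 33.090579986572266), 3.854529857635498)
[720.9 -24.6 110. ]
[444.8 -35.  110. ]
```

```bash
python3 -m creep '{"steps": [[[0,40,17,0],[0,40,17,0],[0,40,17,0],[0,40,17,0],[0,40,17,0],[0,40,17,0],[0,40,17,0],[0,40,17,0],[0,40,17,0],[0,40,17,0],[0,40,17,0],[-2,40,17,0]]]}'
python3 -m creep '{"steps": [[[0,0,20,0],[0,0,20,0],[0,0,20,0],[0,0,15,0],[0,0,8,0],[0,0,6,0],[0,0,0,0]]]}'
```

```text
clock: 5.23
eef_pos: [446.8, -353.6, 103.7]
eef_rot: [3.141, -0.001, -0.244]
contact_force: [0.9, -0.1, -0.4]
width: 95.1
gripper_force: 0.0
clock: 5.82
eef_pos: [447.2, -350.8, 14.2]
eef_rot: [-3.141, 0.001, -0.244]
contact_force: [-0.3, -0.4, 0.0]
width: 95.3
gripper_force: 0.0
```

```bash
python3 -m creep '{"steps": [[[2,20,0,0],[0,0,8,0],[0,0,0,0]]]}'
python3 -m creep '{"steps": [[[0,0,0,0],[0,0,0,0],[0,0,0,0],[0,0,0,0],[0,0,0,0],[0,0,0,0]]]}' 0 20
```

```text
clock: 6.07
eef_pos: [445.2, -371.4, 7.2]
eef_rot: [3.142, -0.0, -0.244]
contact_force: [-0.4, 0.4, -0.1]
width: 95.3
gripper_force: 0.0
clock: 6.57
eef_pos: [445.2, -370.7, 7.2]
eef_rot: [3.142, -0.0, -0.243]
contact_force: [0.2, 0.2, 1.1]
width: 60.5
gripper_force: 0.0
```

```bash
python3 -m creep '{"steps": [[[0,0,0,0],[0,0,0,0],[0,0,0,0],[0,0,0,0],[0,0,0,0],[0,0,0,0],[0,0,0,0],[0,0,0,0]]]}'
python3 -m creep '{"steps": [[[0,0,-20,0],[0,0,-40,0],[0,0,-40,0],[0,0,-40,0],[0,0,-30,0],[0,0,0,0]]]}'
```

```text
clock: 7.23
eef_pos: [445.1, -371.0, 7.1]
eef_rot: [3.142, 0.0, -0.243]
contact_force: [-0.9, -0.0, 0.1]
width: 27.9
gripper_force: 20.0
clock: 7.73
eef_pos: [448.3, -374.0, 186.2]
eef_rot: [3.134, -0.012, -0.243]
contact_force: [0.8, -0.2, 0.4]
width: 28.1
gripper_force: 20.0
```

```bash
python3 -m creep '{"steps": [[[2,-20,0,0],[3,-38,0,0],[3,-38,0,0],[3,-38,0,0],[3,-38,0,0],[3,-38,0,0],[3,-38,0,0],[3,-38,0,0],[3,-38,0,0],[2,-38,0,0],[2,-38,0,0],[0,-38,0,0]]]}'
python3 -m creep '{"steps": [[[0,-20,0,-6],[0,0,0,-6],[0,0,0,-5.7],[0,0,0,0],[0,0,0,0]]]}'
```

```text
clock: 8.73
eef_pos: [579.6, 48.9, 176.2]
eef_rot: [3.141, 0.001, -0.243]
contact_force: [0.4, -0.3, -0.0]
width: 27.8
gripper_force: 20.0
clock: 9.15
eef_pos: [584.0, 66.5, 176.3]
eef_rot: [-3.142, 0.001, 0.064]
contact_force: [-0.4, -0.8, -0.9]
width: 28.0
gripper_force: 20.0
```

```bash
python3 -m creep '{"steps": [[[-1.6,18.4,0,0],[0,0,20,0],[0,0,20,0],[0,0,17,0],[0,0,10,0],[0,0,0,0],[0,0,0,0]]]}'
python3 - <<'E'
from h import *
im,i=grab('wrist','w3.png'); np.save('w3.npy',i['cam_to_world']); print(env.read_state()['eef_pos'],i['cam_to_world'])
E
```

```text
clock: 9.73
eef_pos: [583.8, 47.7, 109.7]
eef_rot: [-3.141, 0.001, 0.064]
contact_force: [-0.1, -0.2, -0.5]
width: 27.9
gripper_force: 20.0
[584.55661678  47.76895241 110.85685494] [[ 6.55870211e-02  9.58258757e-01  2.78277735e-01  6.61728533e+02]
 [-9.97846831e-01  6.29256854e-02  1.84948755e-02  5.40283674e+01]
 [ 2.12059212e-04 -2.78891580e-01  9.60322572e-01  2.80080725e+02]
 [ 0.00000000e+00  0.00000000e+00  0.00000000e+00  1.00000000e+00]]
```

View pics/w3.png

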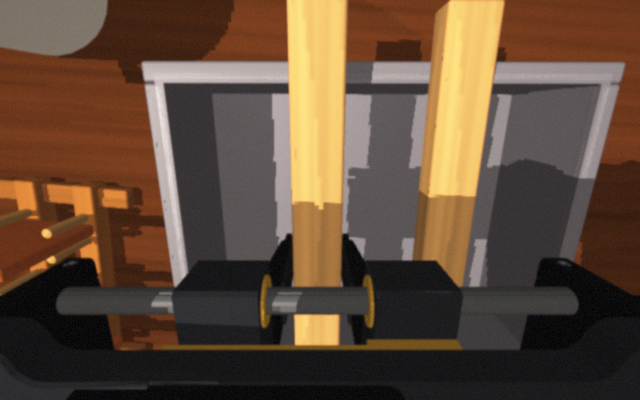

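The held slat spans columns 288–346 and sits over the far rim, which runs from (143,62) to (624,64). The laid slat is at about 437–500, with its top face starting near 447.

Run:
```python
from h import *
i=env.camera_info('wrist'); i['cam_to_world']=np.load('w3.npy')
a,b=onz((143,62),i,90)[:2],onz((624,64),i,90)[:2]; u=(a-b)/np.linalg.norm(a-b); print(a,b,(a+b)/2,np.linalg.norm(a-b),'yaw',np.degrees(np.arctan2(-u[0],u[1])))
im=cv2.imread('pics/w3.png'); g=cv2.GaussianBlur(im,(3,3),0).astype(int)
for r in [20,140]:
  d=np.abs(np.diff(g[r],axis=0)).sum(1); k=[x for x in range(280,520) if d[x]>28 and d[x]==d[x-2:x+3].max()]; print(r,[(x,int(d[x]),(u@(onz((x,r),i,123.7 if x<390 else 110)[:2]-(a+b)/2)).round(1)) for x in k])
```

```text
[685.4 155.7] [ 702.5 -120.7] [693.95  17.5 ] 276.9284564648422 yaw 3.540197836791548
20 [(286, 124, np.float64(52.6)), (345, 78, np.float64(25.7)), (434, 48, np.float64(-19.7)), (446, 54, np.float64(-25.6)), (501, 99, np.float64(-52.9))]
140 [(289, 58, np.float64(52.4)), (341, 52, np.float64(26.1)), (368, 67, np.float64(12.5)), (412, 64, np.float64(-14.0)), (423, 39, np.float64(-20.2)), (433, 57, np.float64(-25.7)), (483, 89, np.float64(-53.2)), (492, 61, np.float64(-58.1)), (503, 60, np.float64(-64.2))]
```

```bash
python3 -m creep '{"steps": [[[0,2,0,0],[0,0,4,0],[0,0,4,0],[0,0,2,0],[0,0,1,0],[0,0,0,0],[0,0,0,0]]]}'
python3 -m creep '{"steps": [[[0,0,1,0],[0,0,1,0],[0,0,0,0],[0,0,0,0]]]}'
```

```text
clock: 10.37
eef_pos: [584.1, 46.0, 99.0]
eef_rot: [-3.142, 0.0, 0.066]
contact_force: [0.2, -0.4, -1.4]
width: 28.1
gripper_force: 20.0
clock: 10.7
eef_pos: [584.2, 46.0, 97.1]
eef_rot: [-3.142, -0.0, 0.066]
contact_force: [-1.0, 0.1, -1.0]
width: 27.9
gripper_force: 20.0
```

```bash
python3 -m creep '{"steps": [[[0,0,0.5,0],[0,0,0.5,0],[0,0,0,0]]]}'
python3 -m creep '{"steps": [[[0,0,0.5,0],[0,0,0,0]]]}'
```

```text
clock: 10.95
eef_pos: [584.2, 46.0, 97.1]
eef_rot: [3.142, 0.0, 0.066]
contact_force: [-2.9, -0.3, 4.5]
width: 27.6
gripper_force: 20.0
clock: 11.12
eef_pos: [584.3, 46.0, 97.1]
eef_rot: [3.142, 0.0, 0.066]
contact_force: [-4.5, 0.1, 7.7]
width: 28.0
gripper_force: 20.0
```

```bash
python3 -m creep '{"steps": [[[0,0,-0.6,0],[0,0,-0.6,0],[0,0,0,0]]]}'
python3 -m creep '{"steps": [[[0,0,0,0],[0,0,0,0],[0,0,0,0]]]}' 0.5
python3 -m creep '{"steps": [[[0,0,-10,0],[0,0,-30,0],[0,0,-40,0],[0,0,-40,0],[0,0,-40,0],[0,0,-30,0],[0,0,0,0]]]}'
python3 - <<'E'
from h import *
im,i=grab('wrist','w4.png'); np.save('w4.npy',i['cam_to_world'])
_,j=grab('side','s4.png'); print(env.read_state()['eef_pos'])
hsv=cv2.cvtColor(im,cv2.COLOR_RGB2HSV); m=((hsv[...,0]>10)&(hsv[...,0]<32)&(hsv[...,2]>170)&(hsv[...,1]>60)).astype(np.uint8); m[258:]=0
for c in cv2.findContours(m,0,1)[0]:
  if cv2.contourArea(c)>1500: c=c[:,0]; print(c.min(0),c.max(0),cv2.minAreaRect(np.array([onz(p,i,110)[:2] for p in c],np.float32)))
E
```

```text
clock: 11.37
eef_pos: [584.3, 46.0, 97.1]
eef_rot: [-3.142, -0.0, 0.066]
contact_force: [-2.7, -0.5, 4.4]
width: 27.9
gripper_force: 20.0
clock: 11.62
eef_pos: [584.1, 46.0, 96.4]
eef_rot: [-3.142, 0.0, 0.066]
contact_force: [-0.8, -0.1, 0.2]
width: 42.6
gripper_force: 0.0
clock: 12.2
eef_pos: [587.7, 46.0, 297.3]
eef_rot: [3.14, -0.016, 0.066]
contact_force: [0.5, -0.6, 1.0]
width: 47.7
gripper_force: 0.0
[585.09376377  45.93650595 289.59158108]
[364  71] [399 257] ((611.317138671875, -26.47634506225586), (221.97079467773438, 31.447105407714844), 3.7722818851470947)
[303  64] [329 257] ((609.775390625, 48.911930084228516), (229.02903747558594, 29.222084045410156), 4.017177104949951)
```

View pics/w4.png

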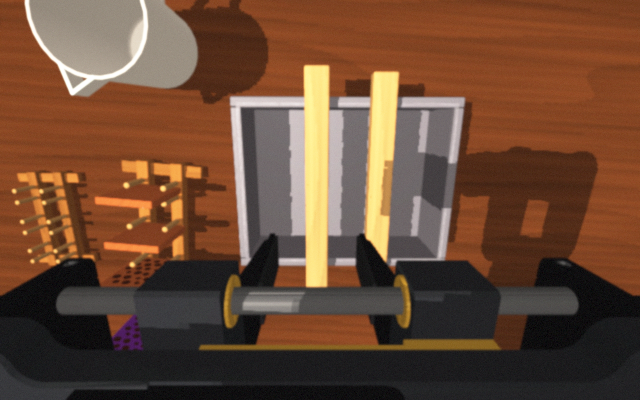

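The loose slat now lies on both rims at columns 304–329, parallel to the other at 371–398. The rack is at lower left, with the tall tile's pitted face around (140,270).

```bash
python3 -m creep '{"steps": [[[-14,-25,2,0],[-14,-25,8,0],[-14,-25,8,0],[-14,-25,8,0],[-14,-25,8,0],[-14,-25,8,0],[-14,-25,8,0],[-14,-25,8,0],[-14,-25,8,0],[-13,-21,5,0],[0,0,0,0],[0,0,0,0]]]}' 1
python3 - <<'E'
from h import *
im,i=grab('wrist','w5.png'); np.save('w5.npy',i['cam_to_world']);s=env.read_state(); print(s['eef_pos'],s['eef_rot'])
for t in ['tile','tile_top','small_tile_a']: print(t,find('wrist',t,i))
E
```

```text
clock: 13.3
eef_pos: [427.6, 282.3, 213.4]
eef_rot: [3.14, 0.004, 0.068]
contact_force: [0.5, 0.2, 0.0]
width: 94.9
gripper_force: 0.0
[428.53205931 281.85170914 214.14204766] [3.13998222e+00 2.39695741e-03 6.68547800e-02]
tile [(0.81, array([310., 309.,  55.]), array([289., 282.])), (0.59, array([434., 286., 125.]), array([314., 201.]))]
tile_top [(0.8, array([308., 306.,  56.]), array([292., 284.])), (0.79, array([437., 288., 119.]), array([313., 196.]))]
small_tile_a [(0.97, array([494., 278., 109.]), array([328., 131.])), (0.74, array([549., 284., 103.]), array([326.,  64.]))]
```

View pics/w5.png

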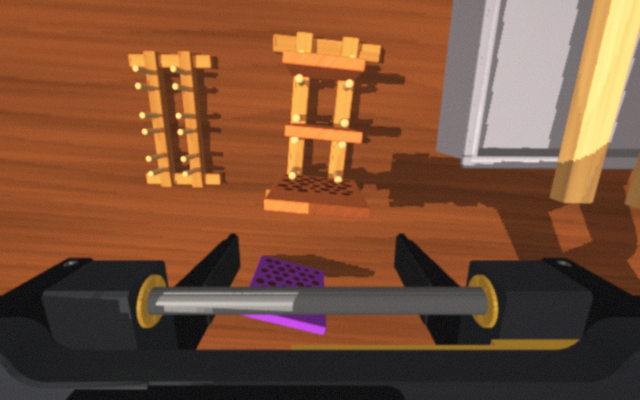

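The tall tile's top edge is at about (265–368, 192–216) with its pitted face behind it. The small tiles are at rows 131 and 64. I'll measure the top edge by segmentation.

Run:
```python
from h import *
i=env.camera_info('wrist'); i['cam_to_world']=np.load('w5.npy')
im=cv2.imread('pics/w5.png'); hsv=cv2.cvtColor(im,cv2.COLOR_BGR2HSV)
for x in (275,318,360): print(x,[(y,*hsv[y,x].tolist()) for y in range(184,224,2)])
def rect(mask,z,box):
    mm=np.zeros_like(mask);y0,y1,x0,x1=box;mm[y0:y1,x0:x1]=mask[y0:y1,x0:x1]
    c=max(cv2.findContours(mm,0,1)[0],key=cv2.contourArea)[:,0]; w=np.array([onz(p,i,z)[:2] for p in c],np.float32)
    print(z,c.min(0),c.max(0),[np.round(v,1) for v in cv2.minAreaRect(w)], cv2.boxPoints(cv2.minAreaRect(c.astype(np.float32))).round(0).tolist())
m=((hsv[...,2]>195)&(hsv[...,1]>120)).astype(np.uint8)
for z in (135,140,145): rect(m,z,(180,228,250,390))
rect(m,105,(115,150,270,380)); rect(m,105,(45,80,270,380))
S=env.camera_info('side'); print('side px of (430,282,140):',proj((430,282,140),S))
```

```text
275 [(184, 9, 187, 146), (186, 9, 189, 139), (188, 10, 191, 143), (190, 10, 186, 147), (192, 10, 189, 147), (194, 10, 190, 146), (196, 10, 194, 143), (198, 9, 192, 149), (200, 11, 184, 238), (202, 15, 174, 253), (204, 14, 175, 253), (206, 15, 168, 253), (208, 15, 167, 253), (210, 12, 179, 243), (212, 10, 185, 176), (214, 10, 187, 168), (216, 11, 188, 168), (218, 10, 188, 171), (220, 11, 185, 167), (222, 10, 180, 160)]
318 [(184, 10, 195, 128), (186, 7, 180, 98), (188, 9, 185, 142), (190, 9, 184, 118), (192, 8, 180, 106), (194, 10, 191, 139), (196, 9, 182, 143), (198, 9, 185, 145), (200, 9, 188, 141), (202, 9, 186, 147), (204, 9, 190, 173), (206, 10, 188, 183), (208, 10, 190, 183), (210, 10, 187, 188), (212, 9, 190, 187), (214, 11, 189, 175), (216, 10, 185, 170), (218, 11, 186, 174), (220, 11, 190, 168), (222, 11, 179, 162)]
360 [(184, 10, 169, 80), (186, 11, 179, 80), (188, 11, 177, 85), (190, 10, 180, 115), (192, 9, 185, 138), (194, 10, 189, 143), (196, 9, 186, 141), (198, 9, 190, 138), (200, 10, 185, 142), (202, 9, 179, 145), (204, 9, 183, 142), (206, 9, 184, 143), (208, 10, 195, 1
[... 259 characters left out ...]
3.0, 198.0], [310.0, 202.0], [309.0, 214.0]]
140 [263 199] [309 213] [array([431.8, 309.4]), array([39.1, 10.5]), np.float64(88.4)] [[262.0, 210.0], [263.0, 198.0], [310.0, 202.0], [309.0, 214.0]]
145 [263 199] [309 213] [array([433.3, 309. ]), array([38.2, 10.3]), np.float64(88.7)] [[262.0, 210.0], [263.0, 198.0], [310.0, 202.0], [309.0, 214.0]]
105 [284 125] [362 149] [array([488.2, 281.8]), array([21.2, 70. ]), np.float64(3.8)] [[284.0, 125.0], [362.0, 125.0], [362.0, 149.0], [284.0, 149.0]]
105 [273  45] [379  70] [array([553.5, 284.2]), array([19.2, 88.5]), np.float64(4.0)] [[273.0, 45.0], [379.0, 45.0], [379.0, 70.0], [273.0, 70.0]]
side px of (430,282,140): [282.32163994 284.39670089]
```

Run:
```python
from h import *
i=env.camera_info('wrist'); i['cam_to_world']=np.load('w5.npy')
im=cv2.imread('pics/w5.png').astype(int); L=im.sum(2)
for x in list(range(258,270))+list(range(360,376)):
    y=205.2+(x-275)*0.082; print(x,[int(L[int(round(y+k)),x]) for k in (-12,-8,-3,-1,1,3,6)],im[int(round(y)),x].tolist())
for z in (135,140,145):
  a,b=onz((263,204.3),i,z)[:2],onz((369,212.8),i,z)[:2]; print(z,a,b,(a+b)/2,np.linalg.norm(a-b),np.degrees(np.arctan2(*(a-b)[::-1]))-90)
```

```text
258 [252, 277, 289, 272, 285, 302, 302] [42, 79, 153]
259 [262, 282, 289, 286, 289, 292, 296] [40, 81, 152]
260 [254, 279, 286, 281, 279, 289, 300] [41, 80, 156]
261 [261, 282, 286, 284, 279, 283, 305] [39, 80, 153]
262 [266, 283, 291, 287, 266, 292, 293] [42, 81, 155]
263 [251, 280, 346, 336, 328, 339, 311] [50, 96, 190]
264 [272, 304, 476, 456, 447, 450, 331] [69, 142, 244]
265 [331, 340, 500, 498, 491, 488, 365] [78, 160, 252]
266 [424, 345, 501, 497, 505, 504, 373] [82, 163, 253]
267 [416, 260, 493, 496, 500, 505, 325] [81, 164, 253]
268 [358, 252, 492, 509, 494, 494, 317] [77, 163, 253]
269 [295, 247, 500, 508, 500, 491, 326] [85, 166, 253]
360 [254, 254, 319, 342, 336, 329, 306] [51, 95, 189]
361 [247, 244, 328, 331, 336, 323, 300] [49, 97, 189]
362 [241, 250, 321, 332, 329, 328, 300] [50, 98, 189]
363 [245, 255, 334, 340, 331, 321, 298] [48, 94, 188]
364 [246, 247, 324, 339, 321, 310, 294] [47, 95, 188]
365 [258, 246, 322, 325, 320, 319, 307] [50, 95, 187]
366 [283, 248, 340, 317, 316, 314, 302] [44, 90, 184]
367 [304, 253, 329, 327, 319, 319, 309] [47, 90, 184]
368 [305, 252, 321, 320, 319, 313, 301] [52, 92, 184]
369 [301, 274, 313, 305, 305, 291, 317] [45, 91, 177]
370 [312, 266, 282, 289, 300, 295, 299] [47, 84, 169]
371 [279, 269, 284, 289, 301, 289, 298] [46, 86, 163]
372 [283, 268, 289, 299, 294, 291, 316] [43, 86, 163]
373 [291, 264, 293, 293, 294, 298, 306] [43, 83, 162]
374 [291, 269, 288, 288, 293, 299, 296] [44, 87, 167]
375 [290, 271, 280, 302, 294, 305, 308] [41, 84, 163]
135 [430.6 329.6] [429.2 238.2] [429.9 283.9] 91.41072147182739 -0.8775472532174291
140 [432.1 328.7] [430.8 239.3] [431.45 284.  ] 89.40945140196307 -0.8331013877864706
145 [433.6 327.9] [432.3 240.3] [432.95 284.1 ] 87.60964558768626 -0.8502174218714913
```

```bash
python3 -m creep '{"steps": [[[3,-0.8,0,4.7],[0,0,20,0],[0,0,20,0],[0,0,17,0],[0,0,8,0],[0,0,0,0],[0,0,0,0],[0,0,0,0]]]}'
```

```text
clock: 14.17
eef_pos: [433.3, 283.4, 152.3]
eef_rot: [-3.141, -0.002, -0.017]
contact_force: [-0.9, -1.0, 0.2]
width: 95.2
gripper_force: 0.0
```

```bash
python3 -m creep '{"steps": [[[-1,0.6,2,0],[0,0,3,0],[0,0,3,0],[0,0,3,0],[0,0,2,0],[0,0,2,0],[0,0,0,0]]]}'
```

```text
clock: 14.75
eef_pos: [430.9, 282.5, 135.1]
eef_rot: [3.141, 0.001, -0.016]
contact_force: [0.1, 0.0, 0.6]
width: 95.4
gripper_force: 0.0
```

```bash
python3 -m creep '{"steps": [[[0,0,5,0],[0,0,6,0],[0,0,6,0],[0,0,5,0],[0,0,0,0]]]}'
python3 -m creep '{"steps": [[[0,0,0,0],[0,0,0,0],[0,0,0,0],[0,0,0,0]]]}' 0 20
```

```text
clock: 15.17
eef_pos: [430.2, 282.1, 111.9]
eef_rot: [3.14, 0.003, -0.016]
contact_force: [0.1, 0.4, -0.6]
width: 94.9
gripper_force: 0.0
clock: 15.5
eef_pos: [431.1, 282.6, 113.7]
eef_rot: [3.141, 0.0, -0.016]
contact_force: [-0.1, 0.1, -1.8]
width: 89.9
gripper_force: 20.0
```

```bash
python3 -m creep '{"steps": [[[0,0,-4,0],[0,0,-8,0],[0,0,-8,0],[0,0,-3,0],[0,0,0,0],[0,0,0,0],[0,0,0,0]]]}'
```

```text
clock: 16.08
eef_pos: [431.1, 282.6, 136.7]
eef_rot: [3.142, 0.0, -0.016]
contact_force: [-0.6, 0.1, -1.5]
width: 89.8
gripper_force: 20.0
```

```bash
python3 -m creep '{"steps": [[[-4,0,0,0],[-4,0,0,0],[-4,0,0,0],[-4,0,0,0],[0,0,0,0]]]}'
python3 -m creep '{"steps": [[[-4,0,0,0],[-4,0,0,0],[-4,0,0,0],[0,0,0,0]]]}'
```

```text
clock: 16.5
eef_pos: [414.6, 282.8, 136.7]
eef_rot: [3.141, -0.0, -0.016]
contact_force: [1.9, -0.8, -2.4]
width: 89.7
gripper_force: 20.0
clock: 16.83
eef_pos: [402.6, 283.2, 136.9]
eef_rot: [-3.141, 0.0, -0.016]
contact_force: [2.3, 0.1, -2.0]
width: 89.9
gripper_force: 20.0
```

```bash
python3 -m creep '{"steps": [[[-4,0,0,0],[-4,0,0,0],[-4,0,0,0],[-4,0,0,0],[-4,0,0,0],[-4,0,0,0],[-1,0,0,0],[0,0,0,0]]]}'
python3 -m creep '{"steps": [[[0,0,-5,0],[0,0,-20,0],[0,0,-40,0],[0,0,-30,0],[0,0,0,0],[0,0,0,0]]]}' - 40
python3 - <<'E'
from h import *
for n in ('side','wrist','scene'):
    im,i=grab(n,n+'6.png'); np.save(n+'6.npy',i['cam_to_world'])
    for t in ['tile','small_tile_a']: print(n,t,find(n,t,i))
s=env.read_state();print(s['eef_pos'],s['eef_rot'])
E
```

```text
clock: 17.5
eef_pos: [377.9, 283.6, 137.1]
eef_rot: [-3.142, 0.0, -0.016]
contact_force: [1.9, 0.1, -0.9]
width: 89.7
gripper_force: 20.0
clock: 18.0
eef_pos: [378.7, 284.2, 234.2]
eef_rot: [-3.139, -0.002, -0.016]
contact_force: [-0.4, -0.3, -2.9]
width: 89.5
gripper_force: 40.0
side tile [(0.77, array([297., 308.,  77.]), array([329., 346.])), (0.68, array([401., 323., 219.]), array([278., 284.]))]
side small_tile_a [(0.9, array([544., 289.,  72.]), array([241., 277.])), (0.64, array([487., 294.,  74.]), array([259., 292.]))]
wrist tile [(0.77, array([397., 283., 228.]), array([317., 217.])), (0.62, array([300., 281., 120.]), array([320., 273.])), (0.56, array([524.,  64.,   7.]), array([501.,  53.]))]
wrist small_tile_a [(0.7, array([489., 283., 108.]), array([316.,  77.])), (0.63, array([548., 283.,  81.]), array([315.,  11.]))]
scene tile [(0.85, array([405., 276., 204.]), array([320., 123.])), (0.64, array([309., 305.,  66.]), array([300., 147.]))]
scene small_tile_a [(0.8, array([560., 271.,  76.]), array([363., 171.])), (0.61, array([499., 275.,  76.]), array([346., 165.]))]
[377.85413939 283.32966849 230.8515683 ] [ 3.14073696e+00  1.57104614e-03 -1.61868135e-02]
```

```bash
python3 -m creep '{"steps": [[[3,5,-15,0],[10,15,-15,0],[16,23,-10,0],[17,25,0,0],[17,25,0,0],[17,25,0,0],[17,25,0,0],[17,25,0,0],[17,25,0,0],[17,25,0,0],[16,23,0,0],[10,15,0,0]]]}'
python3 -m creep '{"steps": [[[8,12,0,0],[4,5,0,-4.6],[0,0,0,0],[0,0,0,0]]]}'
```

```text
clock: 19.45
eef_pos: [549.1, 22.4, 271.3]
eef_rot: [3.141, 0.0, -0.018]
contact_force: [-0.0, -0.2, -1.7]
width: 89.7
gripper_force: 40.0
clock: 19.78
eef_pos: [559.6, 7.7, 271.4]
eef_rot: [-3.141, 0.001, 0.062]
contact_force: [-0.1, 0.3, -2.0]
width: 89.7
gripper_force: 40.0
```

```bash
cat > ov.py <<'E'
from h import *
def corners(s,th,dx=0,dz=0):
    p=np.array(s['eef_pos'],float); yaw=s['eef_rot'][2]; th=np.radians(th)
    X=np.array([np.cos(yaw),np.sin(yaw),0]);Y=np.array([-np.sin(yaw),np.cos(yaw),0]);Z=np.array([0,0,1.])
    ax=p+X*dx+Z*(13.2+dz); u=-np.sin(th)*X+np.cos(th)*Z; n=np.cos(th)*X+np.sin(th)*Z
    o=ax-106.9*u
    return o,{k:[o+a*45*Y+h*u+t*5*n for a,h in((-1,0),(1,0),(1,120),(-1,120))] for k,t in(('front',1),('back',-1))}
E
python3 - <<'E'
from ov import *
import pickle
s=env.read_state(); o,c=corners(s,30); print(o,s['eef_pos']); out=[]; D={'s':s}
for n in('side','scene','wrist'):
    im,i=grab(n,n+'7.png'); D[n]=dict(fovy=i['fovy'],cx=i['cx'],cy=i['cy'],cam_to_world=np.array(i['cam_to_world']))
    q=np.array([proj(v,i) for v in c['front']]); b=np.array([proj(v,i) for v in c['back']]); print(n,q.round(0).tolist(),b.round(0).tolist())
    a=cv2.cvtColor(im,cv2.COLOR_RGB2BGR); m=q.mean(0); sc=5 if n!='wrist' else 2.5
    w,h=(400,300) if n!='wrist' else (800,300)
    A=np.float32([[sc,0,w/2-sc*m[0]],[0,sc,h/2-sc*m[1]]]); z=cv2.warpAffine(a,A,(w,h),flags=cv2.INTER_CUBIC)
    for Q,col in((q,(0,255,0)),(b,(255,255,0))): cv2.polylines(z,[np.int32(Q@A[:,:2].T+A[:,2])],True,col,1)
    out.append(z)
pickle.dump(D,open('d7.pkl','wb')); cv2.imwrite('pics/ov7.png',np.vstack([np.hstack(out[:2]),out[2]]))
E
```

```text
[612.98998637  11.01054885 192.03569854] [559.64308076   7.6923926  271.4138142 ]
side [[303.0, 143.0], [281.0, 164.0], [302.0, 138.0], [325.0, 116.0]] [[306.0, 146.0], [284.0, 167.0], [305.0, 141.0], [328.0, 119.0]]
scene [[339.0, 205.0], [352.0, 184.0], [332.0, 146.0], [317.0, 166.0]] [[336.0, 205.0], [349.0, 185.0], [329.0, 147.0], [314.0, 166.0]]
wrist [[375.0, 143.0], [263.0, 143.0], [235.0, 275.0], [405.0, 275.0]] [[373.0, 154.0], [265.0, 153.0], [238.0, 284.0], [401.0, 284.0]]
```

View pics/ov7.png

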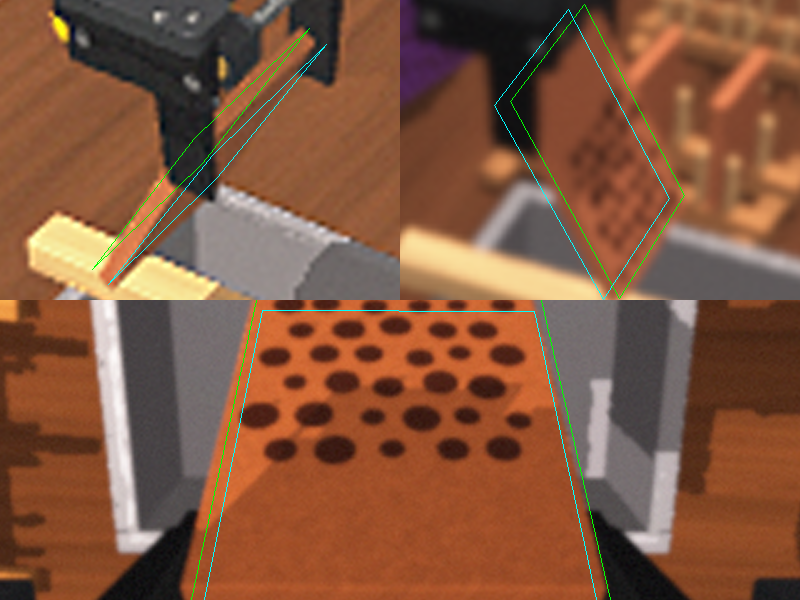

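The overlay for a 30° lean sits close to the tile in all three views, and the pitted face looks away from the robot and upward. I'll fit the angle numerically.

Run:
```python
from ov import *
import pickle
D=pickle.load(open('d7.pkl','rb')); s=D['s']
im=cv2.imread('pics/wrist7.png'); print([(r,int(im[r,300:340].astype(int).sum(2).mean()),im[r,300:340].mean(0).round().tolist()) for r in range(124,160,2)])
for n in('wrist','scene','side'):
    g=cv2.GaussianBlur(cv2.imread(f'pics/{n}7.png'),(0,0),1).astype(float)
    G=np.sqrt(sum(cv2.Sobel(g,cv2.CV_64F,a,b)**2 for a,b in((1,0),(0,1))).sum(2)); G=np.minimum(G,250)
    res=[]
    for th in np.arange(20,41,1.):
      _,c=corners(s,th); q=[proj(v,D[n]) for v in c['front']]; 
      segs=[(q[0],q[1],0,1),(q[0],q[3],0,.65),(q[1],q[2],0,.65)]
      P=np.vstack([np.linspace(a+(b-a)*l0,a+(b-a)*l1,60) for a,b,l0,l1 in segs])
      for ox in np.arange(-8,8.1,1 if n!='side' else 1):
        for oy in (np.arange(-6,6.1,1)):
          x=(P+[ox,oy]).astype(np.float32); v=cv2.remap(G,x[None,:,0],x[None,:,1],1)[0].reshape(3,-1).mean(1); res.append((v.sum(),th,ox,oy))
    res.sort(reverse=True); print(n,[tuple(np.round(r,0).tolist()) for r in res[:7]])
```

```text
Traceback (most recent call last):
numpy.exceptions.AxisError: axis 2 is out of bounds for array of dimension 2
```

```bash
cat > fit.py <<'E'
from ov import *
import pickle
D=pickle.load(open('d7.pkl','rb')); s=D['s']
im=cv2.imread('pics/wrist7.png'); print([(r,im[r,300:340].mean(0).round().tolist()) for r in range(124,160,2)])
for n in('wrist','scene','side'):
    g=cv2.GaussianBlur(cv2.imread(f'pics/{n}7.png'),(0,0),1).astype(float)
    G=np.sqrt(sum(cv2.Sobel(g,cv2.CV_64F,a,b)**2 for a,b in((1,0),(0,1))).sum(2)); G=np.minimum(G,250)
    res=[]
    for th in np.arange(20,41,1.):
      _,c=corners(s,th); q=[proj(v,D[n]) for v in c['front']]
      segs=[(q[0],q[1],0,1),(q[0],q[3],0,.65),(q[1],q[2],0,.65)]
      P=np.vstack([np.linspace(a+(b-a)*l0,a+(b-a)*l1,60) for a,b,l0,l1 in segs])
      for ox in np.arange(-8,8.1,1):
        for oy in np.arange(-6,6.1,1):
          x=(P+[ox,oy]).astype(np.float32); v=cv2.remap(G,x[None,:,0],x[None,:,1],1)[0].reshape(3,-1).mean(1); res.append((v.sum(),th,ox,oy))
    res.sort(reverse=True); print(n,[tuple(np.round(r,0).tolist()) for r in res[:7]])
E
python3 fit.py
```

```text
[(124, [156.0, 154.0, 164.0]), (126, [156.0, 155.0, 165.0]), (128, [156.0, 155.0, 165.0]), (130, [156.0, 155.0, 164.0]), (132, [156.0, 154.0, 163.0]), (134, [154.0, 152.0, 161.0]), (136, [154.0, 153.0, 162.0]), (138, [153.0, 152.0, 161.0]), (140, [152.0, 151.0, 161.0]), (142, [152.0, 151.0, 162.0]), (144, [109.0, 130.0, 191.0]), (146, [54.0, 105.0, 208.0]), (148, [50.0, 99.0, 199.0]), (150, [39.0, 74.0, 155.0]), (152, [38.0, 70.0, 146.0]), (154, [46.0, 90.0, 184.0]), (156, [47.0, 91.0, 185.0]), (158, [36.0, 68.0, 143.0])]
wrist [(639.0, 27.0, -3.0, -5.0), (626.0, 28.0, -3.0, -3.0), (621.0, 27.0, -3.0, -6.0), (619.0, 26.0, -3.0, -6.0), (616.0, 28.0, -3.0, -4.0), (609.0, 27.0, -3.0, -4.0), (609.0, 29.0, -3.0, -1.0)]
scene [(440.0, 33.0, -2.0, 3.0), (440.0, 31.0, -1.0, 3.0), (438.0, 28.0, 0.0, 4.0), (438.0, 24.0, 2.0, 5.0), (438.0, 26.0, 1.0, 5.0), (438.0, 30.0, -1.0, 3.0), (437.0, 26.0, 1.0, 4.0)]
side [(569.0, 20.0, -6.0, 2.0), (566.0, 21.0, -6.0, 3.0), (562.0, 20.0, -7.0, 3.0), (561.0, 20.0, -7.0, 4.0), (557.0, 20.0, -6.0, 3.0), (555.0, 28.0, 0.0, 6.0), (555.0, 21.0, -7.0, 4.0)]
```

The wrist fit puts the lean within about a degree of 30°. The lower edge is at z of about 190–192 (about 80 mm above the slats), the tile's middle is at (583, 9) against the basin centre (584.6, 9), and yaw matches. I'm handing in.

```bash
python3 -c "
from rig import env
s=env.read_state();print(s['eef_pos'],s['width'],s['gripper_force'],s['clock'])
print(env.finish_job())"
```

```text
[559.48534216   8.26701915 271.80003995] 89.4417608022107 39.999369978904724 19.9333
the job is handed in; nothing more can be done
None
```

I handed the job in at 19.9 s: the loose slat lies across both long rims about 5 cm from the other, and the arm holds the tall tile over the basin's middle, pitted face to the colleague, leaning back about 30° by the wrist camera (the other two cameras could not confirm the angle closely), lower edge about 8 cm above the slats.

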